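Stack the rings on the new tap valve

ROBOT

A 6-joint arm with a two-finger parallel gripper is mounted at the origin on the work surface. World frame = base frame: x ahead of the robot, y to its left, z up, the work surface at z = 0. Lengths are in mm, angles in rad, forces in N, time in s.
With the tool pointing down it reaches from about 375 to 900 mm from the base axis. Payload 3.1 kg.
Tool frame: the origin (TCP) lies on the centre line of the jaws, within the pads' length; the fingertips stand 17 mm ahead of it and the grasp point (between the pads) lies 2 mm behind it (r.tcp_to_tips is the y of the fingertips in the tool frame, in mm); y points along the fingers, x is the direction in which the jaws open and shut, and the axes are right-handed (so a half turn about y gives the same grasp; the last joint's range is limited). The gripper opens to 85 mm and grips with 20 to 120 N. Pads are 22 mm wide; open, the fingers measure 114 mm over their backs; the gripper's body (76 mm by 85 mm) begins 54 mm behind the grasp point. The pads swing forward as they close: fully open they stand 13 mm farther back than shut.
Start: joints at [-0.178, 0.527, 1.433, -0, 1.181, -0.178], TCP at [624.977, 0.034, 228.21] pointing down, gripper open.
Joint ranges: [-3.08, 3.08], [-0.75, 2.2], [0.22, 2.44], [-1.43, 4.57], [0, 2.65], [-2.85, 2.85]. Speed limits (rad/s): [2.79, 2.79, 3.14, 3.14, 3.14, 3.14].

INTERFACE

Orientations are given as a rotation vector (axis times angle).
In Python, from bench import r gives the robot as it stands.
- The arm moves only by the shell command python3 -m handwheel 'ROWS' [FORCE]. ROWS is JSON, a list of rows, each a list of 3 entries, a list of its own where there are three numbers: the shift along the tool's x, y, z scaled (see below), then the turn about the tool's y scaled (see below), then the opening, from -1 (shut) to 1 (fully open), so that 0 is half open. A call has 1 to 5 rows; each row is the pose to reach, as a shift and turn from the pose commanded when the call began, along the tool's axes at that moment; what a row does not reach only later rows make up. The controller multiplies each number of a shift by 0.25 m and each number of a turn by pi/4 rad. A row lasts 1/8 s, in which the tool goes at most 62.5 mm and 10.7 degrees, less where a joint would pass 70% of its speed; a pose out of reach is approached as far as the arm can. A call with a number of a shift or a turn outside -1 to 1 is refused whole. A call with a gripper value outside its range is refused whole. The fingers move at their own pace and stop on an object; FORCE is the grip in N (left out, the last holds). Time passes only in rows, so rows that repeat a pose let the fingers close. It gives the time, the measured TCP pose, the force and the opening at its end, in the units of the state.
- r.state(): the state, without advancing time (a new reading comes with each control period).
- r.camera(name): name is "scene" or "side" or "wrist"; returns a dict with "img" (400x640x3 uint8, blue, green, red), "mtx" (3x3 intrinsics, pixels), "world_from_camera" (4x4, takes a point from camera to world coordinates). Camera axes: x right, y up, looking along -z (the intrinsics and any distortion apply to the point x, -y, -z); pixel columns grow to the right and rows downward; lengths in mm; the calibration is good to about 2 mm. The wrist camera is an equidistant fisheye: a pixel r from the principal point sees the ray r / f radians off the axis. A picture is of the moment at which its call begins. There is no depth.
- r.sign_off(): hands the job in, once; it reports no verdict.
The state is a dict: "clock": time; "joint_pos": joint angles; "joint_velocities": joint speeds; "effort": joint torques, N m; "tcp_pos": TCP position; "tcp_rot": TCP orientation; "contact_force": force on the tool from outside, world axes, zero at the start; "wrist_torque": the same for the moment, N m; "grip_width": finger opening in mm.
Only numpy, scipy, OpenCV 4.12 (cv2) and the standard library are available. Lean on these libraries where they do the work, as an engineer would, in place of code of your own. Each camera call takes 0.05 s, during which the arm holds its last target. There are 200 camera calls.

TASK

Finish stacking the bare tap valve on the steel deck plate: thread the three loose rings over it one at a time, the widest first so that it lies flat on the plate, then the middle one, and the narrowest on top, each fully home on the one below. The valve is not clamped yet and stands somewhere in its oversize hole on a springy clip, so feel each ring onto it gently without shoving the valve down, lower the rings all the way by hand rather than letting them drop, and leave the other things on the counter where they are.

Things in the scene. Friction and masses are not known exactly. Their poses are not given: they have to be found in the camera images.
- deck: Fixed steel tap plate on the counter, 276 x 76 x 8 mm, round ends. Origin at counter height under the middle of the bare valve's hole (41 mm, black); y runs along the plate to its other end, z up. At y = 100 mm a low spout socket (48 mm wide, 28 mm above the counter); at y = 200 mm the finished second tap, the same three rings under its cross handle (68 mm above the counter).
- hole (a point): Centre of the bare valve's hole on the plate's top face (8 mm above the counter), axes as the plate's. The valve stands off this point by an unknown amount, up to 5 mm along x and 5 mm along y; it is not tracked. It yields sideways only above about 8 N.
- valve (a joint): How far the bare valve is pushed down (m): 0 fully up, 0.014 at its stop; a springy clip gives from about 4 N, then 1.2 N per mm, and springs back. The valve: brass threaded tube, 28 mm across, its flat shoulder (edge broken 1 mm) 45 mm above the plate; from its middle a 10 mm stem rises 17 mm more, to 62 mm above the plate.
- seal: Loose black rubber ring, the widest: outside 64 mm, bore 30.4 mm, 10 mm thick, 35 g. It lies flat on the counter. Origin at the centre of its underside, z up along its axis.
- washer: Loose steel ring, the middle one: outside 54 mm, bore 30.4 mm, 8 mm thick, 100 g. Flat on the counter. Origin at the centre of its underside, z up.
- collar: Loose brass ring, the narrowest: outside 44 mm, bore 30.4 mm, 14 mm thick, 95 g. Flat on the counter. Origin at the centre of its underside, z up.
- mug: Bystander: white mug, 80 mm wide, 85 mm high, origin at the centre of its underside.
- handle: Bystander: loose steel cross handle for the tap, 77 mm across, 30 mm high, origin at the centre of its underside.
- wrench: Bystander: steel wrench lying flat, 180 mm long along its x axis, origin under its middle.
- spice: Bystander: spice jar with a yellow lid, 48 mm wide, 95 mm high, origin at the centre of its underside.
Things that resemble listed ones, but are neither listed nor needed, are in the scene too. Several things have the shape of the collar; the one meant has the colours described above.

How it is judged:
By the outcome, as a careful person would: the job done as asked, in the order asked, and still so for the second after the job is handed in, with the robot touching nothing.
It also fails if it takes over 72 s, if anything falls off the work surface, if the arm or the gripper's body presses on something with over 40 N, if the wrist force passes 120 N, or if a joint passes its speed limit or range.

## Working session

There is one attempt and no reset: what is moved stays moved. The work goes in short steps, Python scripts to look and compute and a shell command to move; the robot and the scene stay as the last step left them, time stands still between calls to the robot, and variables do not carry over. Pictures are saved under pics/ and viewed, about 8 in all and at most 12, crops included, and the job is handed in when it is done.

```bash
ls; mkdir -p pics; python3 - <<'E'
from bench import r
import cv2,numpy as np,pickle
s=r.state(); print({k:np.round(v,3) for k,v in s.items()}); print(r.tcp_to_tips)
d={}
for n in ["scene","side","wrist"]:
    c=r.camera(n); d[n]=c; cv2.imwrite(f"pics/{n}0.png",c["img"]); print(n,np.round(c["mtx"],1).tolist(),np.round(c["world_from_camera"],3).tolist(),[k for k in c])
pickle.dump(d,open("c0.pkl","wb"))
E
```

```text
pics
{'clock': np.float64(0.0), 'joint_pos': array([-0.178,  0.528,  1.434,  0.   ,  1.181, -0.178]), 'joint_velocities': array([ 0.002, -0.   , -0.001,  0.001,  0.001, -0.   ]), 'effort': array([ 0.0000e+00, -4.4234e+01, -1.7802e+01, -0.0000e+00,  8.0000e-03,
        0.0000e+00]), 'tcp_pos': array([6.24269e+02, 1.70000e-01, 2.27231e+02]), 'tcp_rot': array([-1.57 ,  0.002,  0.002]), 'contact_force': array([-0.528, -0.699, -0.162]), 'wrist_torque': array([ 0.08 , -0.006,  0.066]), 'grip_width': np.float64(85.321)}
17.0
scene [[395.7, 0.0, 323.6], [0.0, 395.7, 203.6], [0.0, 0.0, 1.0]] [[0.218, -0.652, 0.726, 1188.304], [0.976, 0.151, -0.157, -172.038], [-0.007, 0.743, 0.669, 697.17], [0.0, 0.0, 0.0, 1.0]] ['img', 'mtx', 'world_from_camera']
side [[510.0, 0.0, 318.1], [0.0, 510.0, 194.8], [0.0, 0.0, 1.0]] [[0.986, 0.101, -0.134, 323.609], [-0.166, 0.687, -0.707, -759.342], [0.021, 0.719, 0.694, 815.919], [0.0, 0.0, 0.0, 1.0]] ['img', 'mtx', 'world_from_camera']
wrist [[309.7, 0.0, 320.6], [0.0, 309.7, 200.2], [0.0, 0.0, 1.0]] [[1.0, -0.002, 0.002, 624.465], [0.001, 0.959, 0.285, 72.211], [-0.002, -0.285, 0.959, 372.79], [0.0, 0.0, 0.0, 1.0]] ['img', 'mtx', 'world_from_camera']
```

View pics/scene0.png

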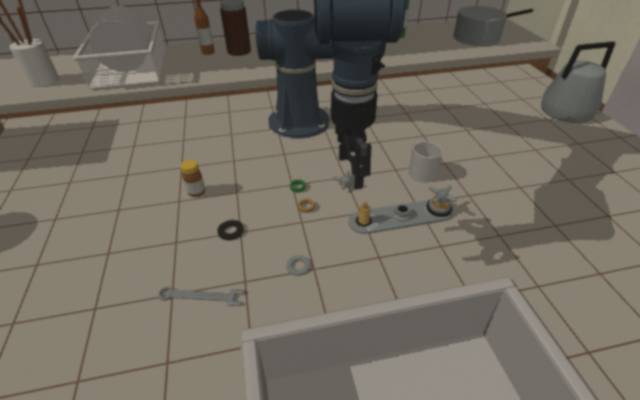

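View pics/wrist0.png

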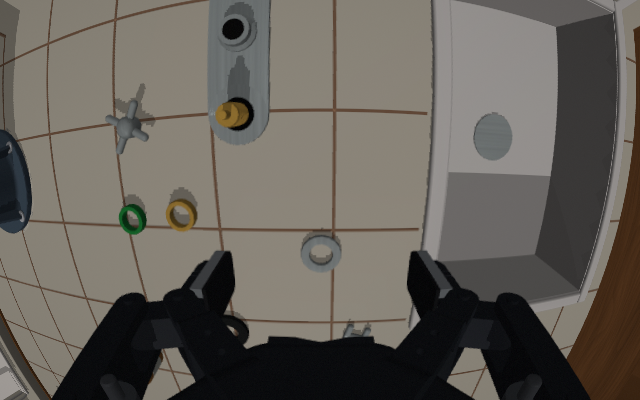

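Wrist view: the washer is at (320,252), the seal is part-hidden at (235,330), and the bare valve is at (235,112). There are two collar-shaped rings: brass at (181,215) and green at (132,219). The brass one fits the description. I'll rectify enlarged crops to confirm that and measure.

```bash
cat > h.py <<'E'
import cv2,numpy as np
def proj(c,P,wrist):
    W=c["world_from_camera"]; p=(np.asarray(P,float)-W[:3,3])@W[:3,:3]*[1,-1,-1]
    if wrist:
        q=np.hypot(p[...,0],p[...,1]); t=np.arctan2(q,p[...,2]); uv=p[...,:2]*(t/np.maximum(q,1e-9))[...,None]
    else: uv=p[...,:2]/p[...,2:]
    m=c["mtx"]; return uv*[m[0,0],m[1,1]]+m[:2,2]
def ray(c,uv,z,wrist):
    m=c["mtx"]; d=(np.asarray(uv,float)-m[:2,2])/[m[0,0],m[1,1]]
    if wrist:
        t=np.linalg.norm(d); v=np.array([*(d*np.sin(t)/t),np.cos(t)])
    else: v=np.array([*d,1])
    W=c["world_from_camera"]; v=W[:3,:3]@(v*[1,-1,-1]); o=W[:3,3]; return o+v*(z-o[2])/v[2]
def rect(c,cx,cy,z,half,px,wrist):
    # top view: right = +x, up = +y
    n=int(2*half*px); g=(np.arange(n)-n/2+.5)/px; X,Y=np.meshgrid(cx+g,cy-g)
    uv=proj(c,np.dstack([X,Y,np.full_like(X,z)]),wrist).astype(np.float32)
    return cv2.remap(c["img"],uv[...,0],uv[...,1],cv2.INTER_CUBIC)
E
python3 - <<'E'
from h import *; import pickle
d=pickle.load(open("c0.pkl","rb"))
items=dict(seal=(10,(235,330),(230,230),64),washer=(8,(320,252),(298,265),54),collar=(14,(181,215),(306,205),44),valve=(70,(225,114),(364,205),41),green=(14,(132,219),(298,186),44))
rows=[]
for k,(z,w,s,D) in items.items():
    a=ray(d["wrist"],w,z,1); b=ray(d["scene"],s,z,0); print(k,a.round(0),b.round(0), proj(d["side"],a,0).round(0))
    t=[]
    for n in["wrist","scene","side"]:
        o=a if k!="seal" else b
        im=rect(d[n],o[0],o[1],z if k!="valve" else 8,50,2,n=="wrist"); 
        cv2.circle(im,(100,100),3,(0,0,255),1); cv2.putText(im,f"{k[:3]} {o[0]:.0f} {o[1]:.0f} {n[:2]}",(2,12),0,.4,(0,0,255),1); t.append(im)
    rows.append(cv2.resize(np.vstack(t),(160,480)))
cv2.imwrite("pics/a.png",np.hstack(rows))
E
```

```text
seal [ 492. -245.   10.] [ 484. -252.   10.] [352. 308.]
washer [ 623. -107.    8.] [ 626. -110.    8.] [400. 244.]
collar [440. -55.  14.] [441. -57.  14.] [309. 233.]
valve [529.  72.  70.] [533.  67.  70.] [340. 170.]
green [357. -63.  14.] [361. -63.  14.] [270. 241.]
```

View pics/a.png

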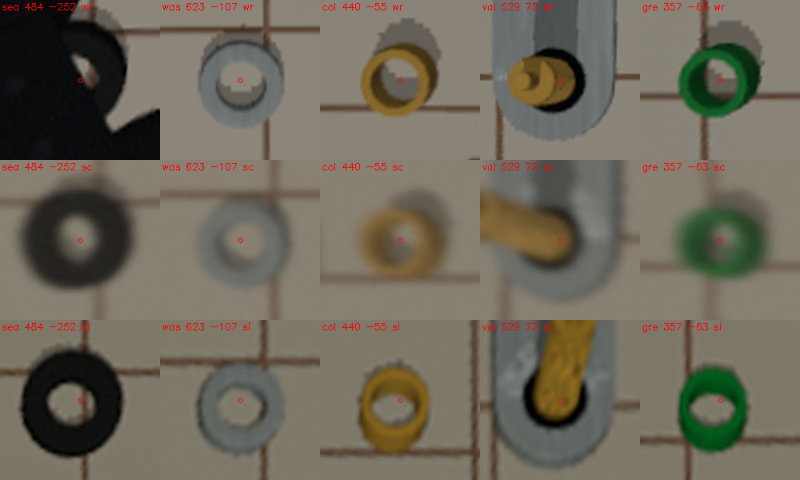

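Crops: the brass ring (third column) is gold and the look-alike (fifth column) is green, so the brass one is the collar. Estimates are seal ≈ (480,-253), washer ≈ (623,-109), collar ≈ (437,-57) and hole ≈ (524,72). I'm moving over the seal now.

```bash
python3 -m handwheel '[[[-0.576,0.4,-1.0],0,1],[[-0.576,0.4,-1.0],0,1],[[-0.576,0.4,-1.0],0,1],[[-0.576,0.4,-1.0],0,1],[[-0.576,0.4,-1.0],0,1]]' 40; cat >> h.py <<'E'
def snap(name,z,half=50,px=5,cx=None,cy=None,mark=()):
    from bench import r
    c=r.camera("wrist"); s=r.state(); t=s["tcp_pos"]; cx=t[0] if cx is None else cx; cy=t[1] if cy is None else cy
    im=rect(c,cx,cy,z,half,px,1)
    import pickle; pickle.dump((c,s),open(name+".pkl","wb"))
    for x,y,D in mark: cv2.circle(im,(int((x-cx+half)*px),int((cy-y+half)*px)),int(D/2*px),(0,0,255),1)
    cv2.imwrite(f"pics/{name}.png",im); print(t.round(1),s["contact_force"].round(2),s["grip_width"].round(1),s["clock"].round(2)); return im
def fit(pts,s):  # least-squares circle
    p=np.asarray(pts,float); a=np.c_[2*p,np.ones(len(p))]; q=np.linalg.lstsq(a,(p**2).sum(1),rcond=None)[0]
    return q[:2],2*np.sqrt(q[2]+q[:2]@q[:2])
E
python3 - <<'E'
from h import *
snap("b",10,50,5,480,-253,[(480,-253,64)])
E
```

```text
clock: 0.78
tcp_pos: [479.7, -251.5, 127.4]
tcp_rot: [-1.571, 0.001, -0.0]
contact_force: [1.3, 0.5, -1.0]
grip_width: 85.7Traceback (most recent call last):
  File "<stdin>", line 2, in <module>
  File "h.py", line 25, in snap
    cv2.imwrite(f"pics/{name}.png",im); print(t.round(1),s["contact_force"].round(2),s["grip_width"].round(1),s["clock"].round(2)); return im
                                                                                     ^^^^^^^^^^^^^^^^^^^^^
AttributeError: 'float' object has no attribute 'round'
```

View pics/b.png

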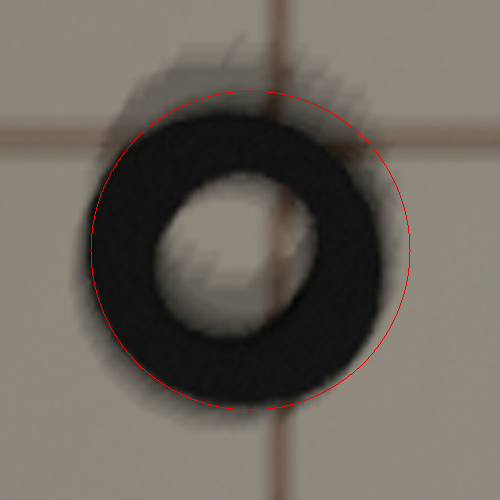

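Seal outline spans columns 88–382 and rows 112–408, so its centre is about (477,-254.6). Descending and closing.

```bash
sed -i 's/s\["grip_width"\].round(1),s\["clock"\].round(2)/round(float(s["grip_width"]),1),round(float(s["clock"]),2)/' h.py
python3 -m handwheel '[[[-0.012,0.25,-0.014],0,1],[[-0.012,0.44,-0.014],0,1],[[-0.012,0.462,-0.014],0,1],[[-0.012,0.462,-0.014],0,0],[[-0.012,0.462,-0.014],0,0]]' 30
```

```text
clock: 1.45
tcp_pos: [479.4, -254.2, 14.7]
tcp_rot: [-1.573, -0.003, -0.002]
contact_force: [-1.4, 0.3, 0.0]
grip_width: 51.5
```

```bash
python3 -m handwheel '[[[0,0,0],0,-0.2],[[0,0,0],0,-0.2],[[0,0,0],0,-0.2]]' 30
```

```text
clock: 1.82
tcp_pos: [478.2, -253.6, 13.2]
tcp_rot: [-1.571, -0.001, -0.0]
contact_force: [-0.4, 1.1, -0.9]
grip_width: 34.2
```

```bash
python3 - <<'E'
from h import *
snap("c",10,50,5)
from bench import r
cv2.imwrite("pics/c2.png",np.hstack([r.camera("wrist")["img"][120:400,160:480],cv2.resize(r.camera("side")["img"][250:360,290:415],(318,280))]))
E
```

```text
[ 478.1 -253.6   13.1] [-0.06  0.16  0.75] 34.1 1.88
```

View pics/c2.png

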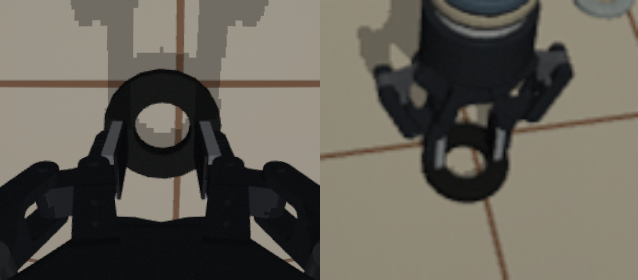

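The fingers closed over the ring's top because they shut while the arm was still descending. I'll open, settle lower, and close again.

```bash
python3 -m handwheel '[[[0,0,0],0,1],[[0,0,0],0,1],[[0,0,0],0,1],[[0,0,0],0,1],[[0,0,0],0,1]]' 30;  python3 - <<'E'
from h import *
snap("d",10,45,5)
c=cv2.imread("pics/d.png")
from bench import r
cv2.imwrite("pics/d2.png",np.hstack([c,cv2.resize(r.camera("side")["img"][250:360,290:380],(340,450))]))
E
```

```text
clock: 2.6
tcp_pos: [478.0, -253.5, 12.7]
tcp_rot: [-1.571, 0.0, 0.0]
contact_force: [0.2, -0.4, -0.1]
grip_width: 85.3
[ 478.  -253.5   12.7] [0.28 0.37 0.16] 85.7 2.65
```

View pics/d2.png

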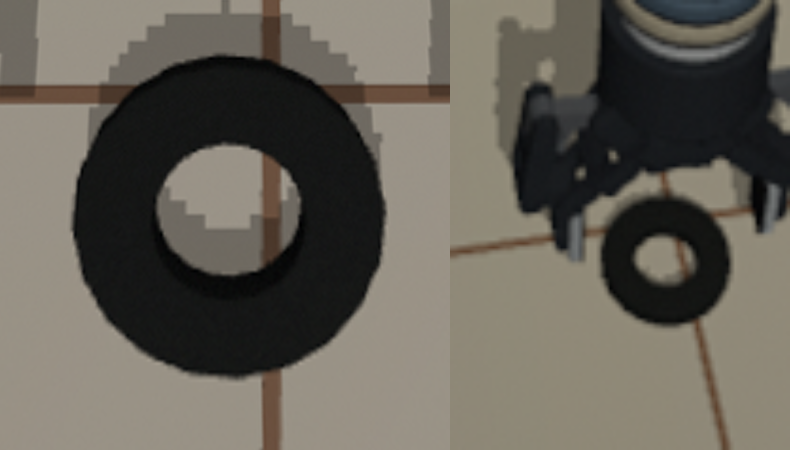

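```bash
python3 -m handwheel '[[[0.002,0.01,0.006],0,1],[[0.002,0.01,0.006],0,1],[[0.002,0.01,0.006],0,0.45],[[0.002,0.01,0.006],0,0.45],[[0.002,0.01,0.006],0,0.45]]' 30; python3 -m handwheel '[[[0,0,0],0,0.3],[[0,0,0],0,0.3]]' 30
```

```text
clock: 3.32
tcp_pos: [478.5, -252.0, 10.3]
tcp_rot: [-1.571, -0.0, -0.0]
contact_force: [-0.2, 0.1, 0.4]
grip_width: 62.1
clock: 3.58
tcp_pos: [478.5, -252.0, 10.2]
tcp_rot: [-1.571, 0.0, -0.0]
contact_force: [0.1, 0.7, -0.7]
grip_width: 55.6
```

```bash
python3 - <<'E'
from h import *
from bench import r
w=r.camera("wrist")["img"][150:350,170:470]; s=r.camera("side")["img"][250:350,290:400]
w=cv2.convertScaleAbs(w,alpha=1.8,beta=20); s=cv2.convertScaleAbs(s,alpha=1.8,beta=20)
cv2.imwrite("pics/e.png",np.hstack([cv2.resize(w,(450,300)),cv2.resize(s,(330,300))]))
E
```

```text
(no output)
```

View pics/e.png

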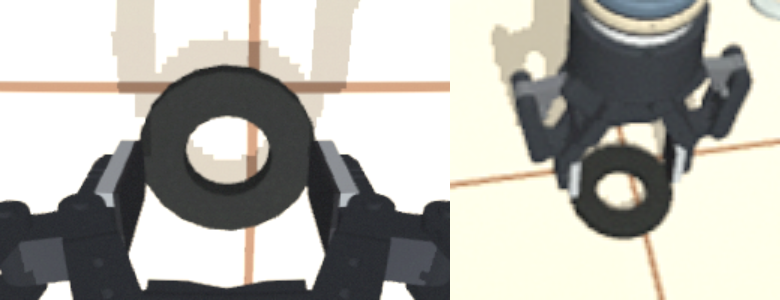

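The pads sit above the ring in both views: lower in the wrist picture, higher in the side picture. So the tips are higher than assumed. I'll open to about 69 mm and feel downward.

```bash
python3 -m handwheel '[[[0,0,0],0,0.65],[[0,0,0],0,0.65],[[0,0,0],0,0.65]]' 30; python3 -m handwheel '[[[0,0.004,0],0,0.65],[[0,0.008,0],0,0.65],[[0,0.012,0],0,0.65],[[0,0.016,0],0,0.65],[[0,0.016,0],0,0.65]]' 30;
```

```text
clock: 4.05
tcp_pos: [478.5, -252.0, 10.2]
tcp_rot: [-1.571, -0.0, 0.0]
contact_force: [-0.3, 0.1, -0.2]
grip_width: 70.5
clock: 4.68
tcp_pos: [478.4, -251.9, 6.1]
tcp_rot: [-1.571, 0.0, 0.0]
contact_force: [-0.4, 0.5, 0.9]
grip_width: 71.0
```

```bash
python3 -m handwheel '[[[0,0.004,0],0,0.65],[[0,0.008,0],0,0.65],[[0,0.012,0],0,0.65],[[0,0.012,0],0,0.65]]' 30;python3 - <<'E'
from h import *
from bench import r
c=r.camera("wrist"); s=r.camera("side")["img"][250:350,290:400]
w=cv2.convertScaleAbs(c["img"][170:310,200:440],alpha=1.8,beta=20); s=cv2.convertScaleAbs(s,alpha=1.8,beta=20)
cv2.imwrite("pics/f.png",np.vstack([cv2.resize(w,(480,280)),cv2.resize(s,(480,320))]))
for z in(-17,-4,0,10,20): print(z,proj(c,[[478.4-35,-251.9+11,3+z],[478.4+35,-251.9+11,3+z],[478.4-35,-251.9-11,3+z]],1).round(0).tolist())
E
```

```text
clock: 5.18
tcp_pos: [478.4, -251.9, 3.1]
tcp_rot: [-1.571, 0.0, 0.0]
contact_force: [-0.6, 0.2, 0.2]
grip_width: 70.2
-17 [[259.0, 222.0], [382.0, 222.0], [262.0, 256.0]]
-4 [[255.0, 230.0], [387.0, 230.0], [258.0, 267.0]]
0 [[253.0, 233.0], [388.0, 233.0], [256.0, 270.0]]
10 [[249.0, 241.0], [393.0, 241.0], [253.0, 280.0]]
20 [[244.0, 250.0], [397.0, 250.0], [249.0, 290.0]]
```

View pics/f.png

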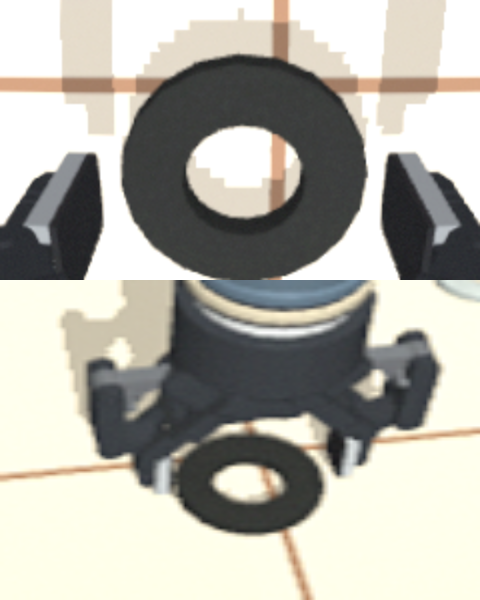

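The tip corners at about (248,246) and (395,246) put the tips roughly 12 mm above the TCP level, so they are still near z ≈ 15. I'll keep feeling downward.

```bash
python3 -m handwheel '[[[0,0.006,0],0,0.65],[[0,0.012,0],0,0.65],[[0,0.018,0],0,0.65],[[0,0.024,0],0,0.65],[[0,0.024,0],0,0.65]]' 30; python3 -m handwheel '[[[0,0,0],0,0.45],[[0,0,0],0,0.45],[[0,0,0],0,0.45]]' 30
```

```text
clock: 5.9
tcp_pos: [478.4, -251.9, -3.0]
tcp_rot: [-1.571, 0.0, 0.0]
contact_force: [0.7, 0.1, 0.3]
grip_width: 70.6
clock: 6.28
tcp_pos: [478.5, -252.0, -2.2]
tcp_rot: [-1.571, -0.0, -0.0]
contact_force: [-0.2, 1.0, 5.3]
grip_width: 62.6
```

Contact on the ring's top puts the tips 12 mm above the reported TCP at this opening. Opening, going 7 mm lower, then gripping.

```bash
python3 -m handwheel '[[[0,0,0],0,0.7],[[0,0,0],0,0.7],[[0,0.01,0],0,0.7],[[0,0.018,0],0,0.7],[[0,0.028,0],0,0.7]]' 30; python3 -m handwheel '[[[0,0,0],0,0.4],[[0,0,0],0,0.4],[[0,0,0],0,0.3],[[0,0,0],0,0.3]]' 30
```

```text
clock: 6.9
tcp_pos: [478.4, -251.9, -10.1]
tcp_rot: [-1.571, 0.0, 0.0]
contact_force: [0.7, 0.4, -0.0]
grip_width: 72.3
clock: 7.4
tcp_pos: [478.9, -252.3, -8.8]
tcp_rot: [-1.572, -0.001, -0.001]
contact_force: [0.1, -0.5, 8.0]
grip_width: 63.0
```

```bash
python3 -m handwheel '[[[0,-0.1,0],0,0.3],[[0,-0.3,0],0,0.3],[[0,-0.46,0],0,0.3],[[0,-0.46,0.2],0,0.3],[[0,-0.46,0.4],0,0.3]]' 40; python3 -m handwheel '[[[0.05,0,0.25],0,0.3],[[0.1,0,0.5],0,0.3],[[0.17,0,0.7],0,0.3],[[0.17,0,0.7],0,0.3],[[0.17,0,0.7],0,0.3]]' 40;python3 - <<'E'
from h import *
from bench import r
c=r.camera("wrist"); s=r.camera("side"); import pickle; pickle.dump((c,s,r.state()),open("g.pkl","wb")); print(r.state()["tcp_pos"])
w=c["img"][100:350,200:440]; print(proj(s,[[524,72,70]],0))
u=proj(s,[524,72,70],0).astype(int)
cv2.imwrite("pics/g.png",cv2.convertScaleAbs(np.hstack([cv2.resize(w,(528,550)),cv2.resize(s["img"][u[1]-85:u[1]+65,u[0]-37:u[0]+37],(271,550))]),alpha=1.6,beta=15))
E
```

```text
clock: 8.02
tcp_pos: [478.7, -151.6, 105.9]
tcp_rot: [-1.572, 0.0, -0.003]
contact_force: [0.1, 0.5, -0.5]
grip_width: 62.6
clock: 8.65
tcp_pos: [520.6, 23.1, 105.0]
tcp_rot: [-1.571, -0.0, 0.001]
contact_force: [-0.5, -0.4, -0.6]
grip_width: 62.7
[520.5400645   21.91406892 105.0555269 ]
[[337.82440295 170.03403482]]
```

View pics/g.png

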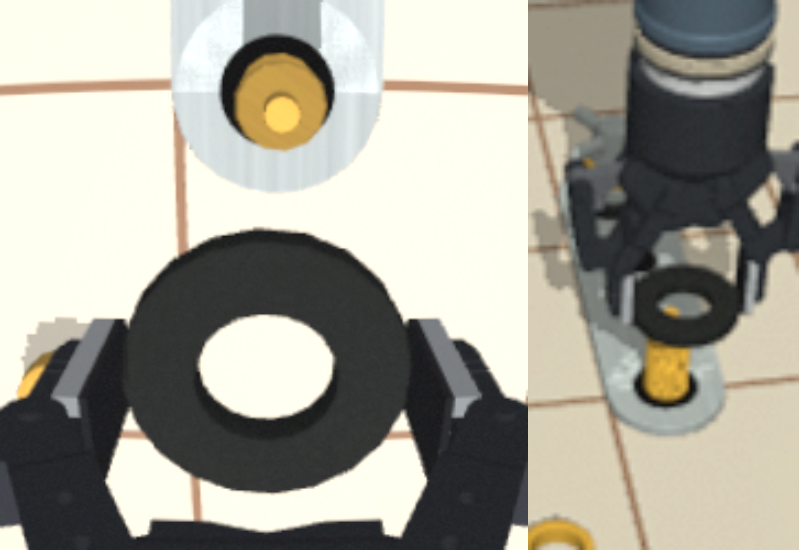

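The seal is held, its bore centred near (267,366) in the crop. The valve shoulder is at about (281,101) and the stem top at (282,114). I'll work out ring and valve positions numerically in the same camera.

```bash
cat >> h.py <<'E'
from scipy.optimize import minimize
A=np.linspace(0,2*np.pi,73)[:-1]
def circ(x,y,z,R): return np.c_[x+R*np.cos(A),y+R*np.sin(A),np.full(72,z)]
S=8
def fill(c,P):
    m=np.zeros((400*S//2,640*S//2),np.uint8); uv=proj(c,P,1)
    cv2.fillPoly(m,[np.round(((uv+.5)*S/2-.5)*16).astype(np.int32)],255,shift=4); return m
def up(m): return cv2.resize(m,None,fx=S//2,fy=S//2,interpolation=cv2.INTER_LINEAR)>127
def best(f,m,p0,step):
    def cost(p):
        q=f(p)>0; return 1-(q&m).sum()/max(1,(q|m).sum())
    o=minimize(cost,p0,method="Nelder-Mead",options=dict(initial_simplex=np.vstack([p0]+[np.array(p0)+np.eye(len(p0))[i]*step for i in range(len(p0))]),xatol=.03,fatol=1e-4)); return o.x.round(2),round(o.fun,3)
def bore(c,p0,th,R=15.2,fixz=None,thr=None):
    "ring centre x,y and top z from the hole seen through it; thr grey threshold"
    g=cv2.cvtColor(c["img"],cv2.COLOR_BGR2GRAY); m=(g>thr).astype(np.uint8)*255
    u=proj(c,[p0[0],p0[1],p0[2]-th],1).astype(int); n,l=cv2.connectedComponents(m,connectivity=4); k=l[u[1],u[0]]; print("hole px",(l==k).sum(),"grey",g[u[1],u[0]])
    m=up((l==k).astype(np.uint8)*255)
    return best(lambda p:fill(c,circ(p[0],p[1],p[2],R))&fill(c,circ(p[0],p[1],p[2]-th,R)),m,p0,3)
def gold(c,win):
    h=cv2.cvtColor(c["img"],cv2.COLOR_BGR2HSV); m=((h[...,0]>12)&(h[...,0]<32)&(h[...,1]>130)&(h[...,2]>60)).astype(np.uint8)*255
    w=np.zeros_like(m); x0,y0,x1,y1=win; w[y0:y1,x0:x1]=m[y0:y1,x0:x1]; return w
def hull(c,*Ps):
    m=np.zeros((400*S//2,640*S//2),np.uint8); uv=np.vstack([proj(c,P,1) for P in Ps])
    cv2.fillConvexPoly(m,cv2.convexHull(np.round(((uv+.5)*S/2-.5)*16).astype(np.int32)),255,shift=4); return m
def valve(c,p0,win):
    m=gold(c,win); print("gold px",(m>0).sum())
    f=lambda p:hull(c,circ(p[0],p[1],53,13.5),circ(p[0],p[1],52,14),circ(p[0],p[1],8,14))|hull(c,circ(p[0],p[1],53,5),circ(p[0],p[1],70,5))
    return best(f,up(m),p0,3)
def stem(c,win,thr=None):
    g=c["img"][...,2].astype(float)*(gold(c,win)>0); t=g.max()*.85; m=(g>t); ys,xs=np.nonzero(m); print("stem px",len(xs),np.c_[xs,ys].mean(0).round(1)); return ray(c,np.c_[xs,ys].mean(0),70,1)
E
python3 - <<'E'
from h import *; import pickle
c,s,st=pickle.load(open("g.pkl","rb")); t=st["tcp_pos"]; print(t)
g=cv2.cvtColor(c["img"],cv2.COLOR_BGR2GRAY); print(g[235:300:4,321])
b,e=bore(c,[t[0],t[1]+2,t[2]+25],10,thr=50); print("ring rel tcp",b-t,e)
win=(300,110,355,170); print(valve(c,[524,72],win),stem(c,win))
E
```

```text
[520.5400645   21.91406892 105.0555269 ]
[ 22  23 138 156 156 156 155 156 156 155 156 155 155 156  12  10  14]
hole px 2322 grey 155
ring rel tcp [-0.0300645   3.79593108 25.6944731 ] 0.031
gold px 1406
stem px 182 [327.9 151.9]
(array([524.26,  71.98]), np.float64(0.094)) [524.63054441  71.08199046  70.        ]
```

```bash
python3 - <<'E'
from h import *; import pickle
c,s,st=pickle.load(open("g.pkl","rb")); t=st["tcp_pos"]
g=cv2.cvtColor(c["img"],cv2.COLOR_BGR2GRAY); m=(g>50).astype(np.uint8); n,l=cv2.connectedComponents(m,connectivity=4); k=l[262,321]; M=up((l==k).astype(np.uint8)*255)
ys,xs=np.nonzero(l==k); print(xs.min(),xs.max(),ys.min(),ys.max())
def tc(p,R,h):
    a=p[3]; P=np.c_[R*np.cos(A),R*np.sin(A),np.full(72,h)]
    Rx=np.array([[1,0,0],[0,np.cos(a),-np.sin(a)],[0,np.sin(a),np.cos(a)]]); return P@Rx.T+p[:3]
f=lambda R:(lambda p:fill(c,tc(p,R,5))&fill(c,tc(p,R,-5)))
for R in(14.8,15.2):
  b,e=best(f(R),M,[t[0],t[1]+3,t[2]+15,0.05],np.array([3,3,5,.2])); print(R,(b[:3]-t).round(2),"tilt deg",np.degrees(b[3]),e)
for z in(8,14,20): print(z,best(lambda p:f(15.2)([p[0],p[1],t[2]+z,p[2]]),M,[t[0],t[1]+3,.05],np.array([3,3,.2])))
E
```

```text
290 351 243 290
14.8 [-0.09  3.6  20.3 ] tilt deg -3.437746770784939 0.023
15.2 [-0.06  2.74 18.81] tilt deg -1.7188733853924696 0.024
8 (array([ 5.2051e+02,  1.8850e+01, -1.5000e-01]), np.float64(0.06))
14 (array([ 5.2045e+02,  2.2100e+01, -8.0000e-02]), np.float64(0.031))
20 (array([ 5.2047e+02,  2.5260e+01, -2.0000e-02]), np.float64(0.026))
```

Ring x is well determined. Its y is uncertain by about 2 mm because depth and tilt are coupled in the fit. I'll hover with the stem inside the bore and measure there.

```bash
python3 -m handwheel '[[[0.016,0,0.15],0,0.3],[[0.016,0,0.194],0,0.3],[[0.016,0.1,0.194],0,0.3],[[0.016,0.212,0.194],0,0.3],[[0.016,0.212,0.194],0,0.3]]' 40;python3 - <<'E'
from h import *
from bench import r
c=r.camera("wrist"); s=r.camera("side"); q=r.camera("scene"); st=r.state(); import pickle; pickle.dump((c,s,q,st),open("h1.pkl","wb")); print(st["tcp_pos"].round(1))
w=c["img"][190:310,250:390]; u=proj(s,[524,72,60],0).astype(int); v=proj(q,[524,72,60],0).astype(int)
cv2.imwrite("pics/h1.png",cv2.convertScaleAbs(np.hstack([cv2.resize(w,(560,480)),np.vstack([cv2.resize(s["img"][u[1]-30:u[1]+30,u[0]-30:u[0]+30],(240,240)),cv2.resize(q["img"][v[1]-25:v[1]+25,v[0]-25:v[0]+25],(240,240))])]),alpha=1.6,beta=15))
E
```

```text
clock: 9.38
tcp_pos: [523.2, 70.4, 50.7]
tcp_rot: [-1.571, 0.005, 0.003]
contact_force: [-0.2, 0.7, -0.2]
grip_width: 62.4
[525.6  70.8  52.9]
```

View pics/h1.png

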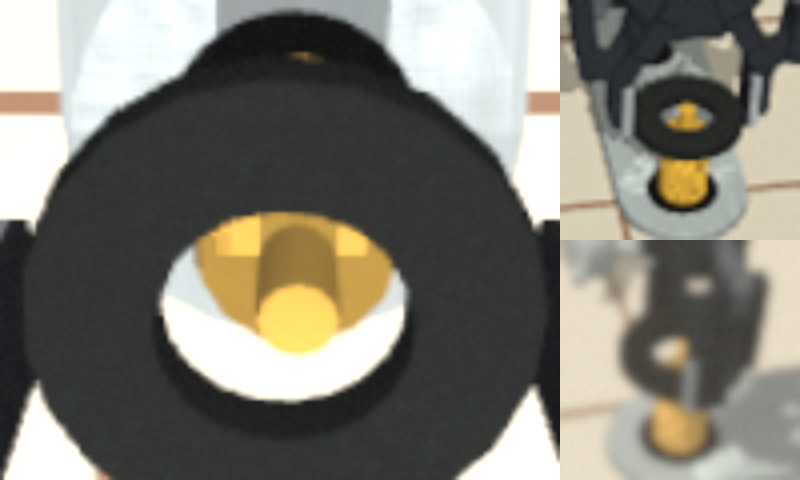

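Through the bore the stem top is at crop (298,320), and the shoulder sits too far up, so the ring must move +y. The side and scene insets suggest a slight ring tilt. Fitting tilt using both cameras.

```bash
cat >> h.py <<'E'
def fillc(c,P,w,win,sc=6):
    x0,y0,x1,y1=win; m=np.zeros(((y1-y0)*sc,(x1-x0)*sc),np.uint8); uv=proj(c,P,w)-[x0,y0]
    cv2.fillPoly(m,[np.round(((uv+.5)*sc-.5)*16).astype(np.int32)],255,shift=4); return m
def comp(c,u,thr,win,sc=6):
    x0,y0,x1,y1=win; g=cv2.cvtColor(c["img"],cv2.COLOR_BGR2GRAY)[y0:y1,x0:x1]; g=cv2.resize(g,None,fx=sc,fy=sc,interpolation=cv2.INTER_LINEAR)
    n,l=cv2.connectedComponents((g>thr).astype(np.uint8),connectivity=4); m=l==l[(u[1]-y0)*sc,(u[0]-x0)*sc]; return m
def tring(p,R,h):
    a=p[3]; b=p[4]; P=np.c_[R*np.cos(A),R*np.sin(A),np.full(72,h)]
    return P@cv2.Rodrigues(np.array([a,b,0.]))[0].T+np.asarray(p[:3])
def iou(q,m): q=q>0; return (q&m).sum()/max(1,(q|m).sum())
E
python3 - <<'E'
from h import *; import pickle
c,s,q,st=pickle.load(open("h1.pkl","rb")); t=st["tcp_pos"]; print(t)
ww=(280,230,365,305); u=(322,285); mw=comp(c,u,55,ww)
us=proj(s,[t[0],t[1]+1,t[2]+14],0).astype(int); ws=(us[0]-25,us[1]-25,us[0]+25,us[1]+25)
gs=cv2.cvtColor(s["img"],cv2.COLOR_BGR2GRAY); print(us,gs[us[1]-10:us[1]+12:2,us[0]],gs[us[1],us[0]-16:us[0]+17:2])
ms=comp(s,us,45,ws); print(mw.sum()/36,ms.sum()/36)
H=5
def cost(p,v=0):
    a=iou(fillc(c,tring(p,15.2,H),1,ww)&fillc(c,tring(p,15.2,-H),1,ww),mw)
    d=np.array([*p[5:7],0]); b=iou(fillc(s,tring(p,15.2,H)+d,0,ws)&fillc(s,tring(p,15.2,-H)+d,0,ws),ms)
    return (a,b) if v else 2-a-b+ .002*(p[5]**2+p[6]**2)
for z0 in(12,18):
  p0=np.array([t[0],t[1]+1,t[2]+z0,-.05,0,0,0]); st_=np.array([2,2,4,.15,.1,1.5,1.5])
  o=minimize(cost,p0,method="Nelder-Mead",options=dict(initial_simplex=np.vstack([p0,p0+np.diag(st_)]),maxiter=500)); p=o.x
  print((p[:3]-t).round(2),np.degrees(p[3:5]).round(1),p[5:].round(2),cost(p,1))
win=(280,200,370,290)
print("stem",stem(c,win))
E
```

```text
[525.55835565  70.78998569  52.94162277]
[338 171] [64 14 16 14 92 94 89 55 16 18 13] [53 89 12 16 16 46 70 91 94 83 68 51 13 17 17 14 69]
2300.4166666666665 64.05555555555556
[-2.31 -0.27 13.22] [ 1.8 -1. ] [ 1.42 -0.06] (np.float64(0.8975104335030034), np.float64(0.9087012430347192))
[-2.02 -0.3  12.4 ] [ 3.2 -2.2] [1.26 0.82] (np.float64(0.8598778298533717), np.float64(0.9390862944162437))
stem px 340 [323.  263.9]
stem [524.33848508  74.51992044  70.        ]
```

```bash
cat > hov.py <<'E'
from h import *
def hov(c,t,H,zs,win,u,thr,sgn=1,R=15.2):
    g=cv2.cvtColor(c["img"],cv2.COLOR_BGR2GRAY); x0,y0,x1,y1=win
    m=comp(c,u,thr,win); m=cv2.morphologyEx(m.astype(np.uint8),cv2.MORPH_CLOSE,np.ones((13,13)))>0
    print("mask px",m.sum()/36)
    for z in zs:
        f=lambda p:1-iou(fillc(c,tring([p[0],p[1],z,p[2],p[3]],R,H),1,win)&fillc(c,tring([p[0],p[1],z,p[2],p[3]],R,-H),1,win),m)
        p0=np.array([t[0],t[1]+1,-.05,0]); o=minimize(f,p0,method="Nelder-Mead",options=dict(initial_simplex=np.vstack([p0,p0+np.diag([2,3,.15,.1])])))
        print("z",z,"ring",o.x[:2].round(2),"tilt",np.degrees(o.x[2:]).round(1),"err",round(o.fun,3))
    return m
E
python3 - <<'E'
from hov import *; import pickle
c,s,q,st=pickle.load(open("h1.pkl","rb")); t=st["tcp_pos"]
ww=(280,230,365,305)
g=cv2.cvtColor(c["img"],cv2.COLOR_BGR2GRAY); print(g[238:300:3,322],g[258,284:360:4])
hov(c,t,5,(61,65,69),ww,(322,285),32)
sm=(c["img"][...,2]>.85*c["img"][200:290,280:370,2].max())
E
```

```text
[ 24  24  90  66  66  66  66  67 123 134 136 137 141 140 164 165 165 147
  10  14  13] [ 24  22  98 134 105  93  91  93  57  64  69  69  67  93  94  94 111  23
  24]
mask px 2386.1111111111113
z 61 ring [523.13  67.48] tilt [-8.1 -0. ] err 0.056
z 65 ring [523.13  69.54] tilt [-5.6 -0. ] err 0.035
z 69 ring [523.19  71.7 ] tilt [-3.1  0.2] err 0.018
```

```bash
cat >> hov.py <<'E'
def stem2(c,win,lo=112):
    "bright cap of the stem: gold, largest convex bright blob nearest the bottom"
    x0,y0,x1,y1=win; g=cv2.cvtColor(c["img"],cv2.COLOR_BGR2GRAY)[y0:y1,x0:x1]; h=gold(c,win)[y0:y1,x0:x1]
    m=((g>lo)&(h>0)).astype(np.uint8); n,l,st,ce=cv2.connectedComponentsWithStats(m,connectivity=4)
    for i in range(1,n):
        if st[i,4]>25: p=ce[i]+[x0,y0]; print("blob",st[i].tolist(),p.round(1),"z70->",ray(c,p,70,1).round(2))
E
python3 - <<'E'
from hov import *; import pickle
c,s,q,st=pickle.load(open("h1.pkl","rb"))
stem2(c,(280,235,370,300))
E
```

```text
blob [23, 9, 12, 10, 83] [309.8 249.2] z70-> [518.35  82.05  70.  ]
blob [54, 12, 8, 7, 45] [337.1 250.4] z70-> [530.65  81.47  70.  ]
blob [34, 27, 21, 16, 252] [324.  269.5] z70-> [524.79  71.55  70.  ]
```

The stem cap is at (524.8,71.55), and the ring is about (523.15,70.5) with roughly a 4° tilt. I'll shift +1.65 and +1.1 mm, lower to just above the shoulder, then feel.

```bash
python3 -m handwheel '[[[0.0066,0.012,0.0044],0,0.3],[[0.0066,0.022,0.0044],0,0.3],[[0.0066,0.026,0.0044],0,0.3],[[0.0066,0.026,0.0044],0,0.3]]' 40; python3 -m handwheel '[[[0,0.004,0],0,0.3],[[0,0.008,0],0,0.3],[[0,0.012,0],0,0.3],[[0,0.012,0],0,0.3]]' 40
```

```text
clock: 10.02
tcp_pos: [526.6, 72.7, 45.7]
tcp_rot: [-1.571, -0.0, 0.0]
contact_force: [-0.4, -0.1, -0.7]
grip_width: 62.9
clock: 10.52
tcp_pos: [526.7, 72.6, 43.0]
tcp_rot: [-1.571, -0.0, -0.0]
contact_force: [-1.1, -0.5, 3.9]
grip_width: 62.2
```

```bash
cat > st.py <<'E'
from bench import r
import numpy as np,sys
def show():
    s=r.state(); print("tcp",s["tcp_pos"].round(2),"F",s["contact_force"].round(2),"T",s["wrist_torque"].round(3),"w",round(float(s["grip_width"]),1),"t",round(float(s["clock"]),2))
if __name__=="__main__": show()
E
python3 - <<'E'
from hov import *; import st; from bench import r; import pickle
c=r.camera("wrist"); s=r.state(); pickle.dump((c,s),open("i.pkl","wb")); st.show()
st.show(); t=s["tcp_pos"]
stem2(c,(280,220,370,300)); g=cv2.cvtColor(c["img"],cv2.COLOR_BGR2GRAY); print(g[232:304:3,322])
hov(c,t,5,(t[2]+12,t[2]+14,t[2]+16),(280,230,365,305),(322,283),32)
E
```

```text
tcp [526.74  72.62  42.99] F [-0.66  0.41  3.89] T [ 0.009  0.192 -0.07 ] w 62.4 t 10.57
tcp [526.74  72.62  42.99] F [-0.66  0.41  3.89] T [ 0.009  0.192 -0.07 ] w 62.4 t 10.57
blob [47, 25, 16, 28, 334] [333.4 259.6] z70-> [532.08  82.99  70.  ]
blob [14, 27, 14, 26, 234] [301.8 258.7] z70-> [518.54  83.4   70.  ]
blob [26, 53, 21, 18, 271] [316.4 281.3] z70-> [524.73  72.02  70.  ]
[ 23  25  26  24  87  92  94  94  92  69  68  68  69  69 101 133 137 139
 142 140  12  11  13  23]
mask px 2382.8888888888887
z 54.99140035415861 ring [526.51  70.52] tilt [-7.2 -0.1] err 0.044
z 56.99140035415861 ring [526.59  71.58] tilt [-5.8 -0.1] err 0.034
z 58.99140035415861 ring [526.58  72.61] tilt [-5.  -0.4] err 0.026
```

```bash
python3 -m handwheel '[[[0,-0.008,0],0,0.3],[[-0.0074,-0.008,0.002],0,0.3],[[-0.0074,-0.008,0.002],0,0.3],[[-0.0074,-0.002,0.002],0,0.3],[[-0.0074,0.002,0.002],0,0.3]]' 40; python3 -m handwheel '[[[0,0.003,0],0,0.3],[[0,0.006,0],0,0.3],[[0,0.01,0],0,0.3],[[0,0.01,0],0,0.3]]' 40; python3 st.py
```

```text
clock: 11.2
tcp_pos: [524.7, 73.1, 42.0]
tcp_rot: [-1.571, 0.0, 0.0]
contact_force: [-0.1, 0.3, -0.3]
grip_width: 62.8
clock: 11.7
tcp_pos: [524.7, 73.1, 39.6]
tcp_rot: [-1.571, 0.0, 0.0]
contact_force: [0.6, -0.5, 0.1]
grip_width: 62.4
tcp [524.7   73.15  39.63] F [ 0.6  -0.5   0.06] T [0.007 0.047 0.013] w 62.4 t 11.7
```

The seal is over the shoulder with no force. Lowering in checked steps.

```bash
python3 -m handwheel '[[[0,0.01,0],0,0.3],[[0,0.02,0],0,0.3],[[0,0.03,0],0,0.3],[[0,0.04,0],0,0.3],[[0,0.04,0],0,0.3]]' 40; python3 -m handwheel '[[[0,0.01,0],0,0.3],[[0,0.02,0],0,0.3],[[0,0.03,0],0,0.3],[[0,0.04,0],0,0.3],[[0,0.04,0],0,0.3]]' 40
```

```text
clock: 12.32
tcp_pos: [524.6, 73.2, 29.4]
tcp_rot: [-1.571, 0.0, 0.0]
contact_force: [0.3, 0.4, -1.0]
grip_width: 62.8
clock: 12.95
tcp_pos: [524.6, 73.1, 19.5]
tcp_rot: [-1.571, 0.0, 0.0]
contact_force: [0.0, 0.3, 0.6]
grip_width: 63.1
```

```bash
python3 -m handwheel '[[[0,0.01,0],0,0.3],[[0,0.02,0],0,0.3],[[0,0.03,0],0,0.3],[[0,0.04,0],0,0.3],[[0,0.04,0],0,0.3]]' 40; python3 st.py
```

```text
clock: 13.58
tcp_pos: [524.6, 73.2, 9.5]
tcp_rot: [-1.571, 0.0, 0.0]
contact_force: [0.4, -0.5, -0.9]
grip_width: 62.7
tcp [524.6   73.16   9.48] F [ 0.44 -0.55 -0.87] T [-0.04  -0.001 -0.046] w 62.7 t 13.57
```

```bash
python3 -m handwheel '[[[0,0.01,0],0,0.3],[[0,0.018,0],0,0.3],[[0,0.024,0],0,0.3],[[0,0.024,0],0,0.3]]' 40; python3 -m handwheel '[[[0,0.004,0],0,0.3],[[0,0.008,0],0,0.3],[[0,0.008,0],0,0.3]]' 40
```

```text
clock: 14.08
tcp_pos: [524.7, 73.1, 3.6]
tcp_rot: [-1.571, 0.0, 0.0]
contact_force: [-0.2, 0.7, -1.4]
grip_width: 62.5
clock: 14.45
tcp_pos: [524.7, 73.1, 1.7]
tcp_rot: [-1.571, 0.0, 0.0]
contact_force: [0.4, -0.6, -0.8]
grip_width: 62.3
```

```bash
python3 -m handwheel '[[[0,0.004,0],0,0.3],[[0,0.008,0],0,0.3],[[0,0.008,0],0,0.3]]' 40; python3 st.py
```

```text
clock: 14.82
tcp_pos: [524.7, 73.1, -0.4]
tcp_rot: [-1.571, 0.0, 0.0]
contact_force: [0.8, -0.9, -1.6]
grip_width: 62.3
tcp [ 5.2471e+02  7.3140e+01 -3.9000e-01] F [ 0.8  -0.88 -1.59] T [-0.003  0.019 -0.044] w 62.3 t 14.82
```

```bash
python3 -m handwheel '[[[0,0.003,0],0,0.3],[[0,0.006,0],0,0.3],[[0,0.006,0],0,0.3]]' 40; python3 -m handwheel '[[[0,0.003,0],0,0.3],[[0,0.006,0],0,0.3],[[0,0.006,0],0,0.3]]' 40
```

```text
clock: 15.2
tcp_pos: [524.8, 73.1, -0.6]
tcp_rot: [-1.571, -0.0, -0.0]
contact_force: [-1.8, 0.0, 9.5]
grip_width: 62.4
clock: 15.58
tcp_pos: [524.8, 73.1, -0.7]
tcp_rot: [-1.571, -0.001, -0.001]
contact_force: [-3.7, 0.8, 21.1]
grip_width: 62.7
```

Firm contact at the expected height. I'll relieve the pressure, release, rise, and photograph.

```bash
python3 -m handwheel '[[[0,-0.009,0],0,0.3],[[0,-0.009,0],0,0.3],[[0,-0.009,0],0,0.8],[[0,-0.009,0],0,0.8],[[0,-0.009,0],0,0.8]]' 30; python3 -m handwheel '[[[0,-0.1,0],0,1],[[0,-0.3,0],0,1],[[0,-0.45,-0.1],0,1],[[0,-0.45,-0.25],0,1],[[0,-0.45,-0.25],0,1]]' 30; python3 -m handwheel '[[[0,0,0],0,1],[[0,0,0],0,1]]'; python3 - <<'E'
from h import *
from bench import r; import pickle
c=r.camera("wrist"); s=r.camera("side"); t=r.state(); pickle.dump((c,s,t),open("j.pkl","wb")); print(t["tcp_pos"])
a=rect(c,524.7,72,18,40,6,1); u=proj(s,[524,72,30],0).astype(int)
w=c["img"]; l=[]
for n,(x,y,z) in dict(washer=(623,-109,8),collar=(437,-57,14)).items(): l.append(cv2.resize(rect(c,x,y,z,40,3,1),(240,240)))
cv2.imwrite("pics/j.png",cv2.convertScaleAbs(np.hstack([a,np.vstack([cv2.resize(s["img"][u[1]-30:u[1]+30,u[0]-30:u[0]+30],(240,240)),l[0]]), ]),alpha=1.5,beta=10)); 
stem2(c,(250,60,380,250))
E
```

```text
clock: 16.2
tcp_pos: [524.6, 73.1, -1.4]
tcp_rot: [-1.571, 0.001, 0.001]
contact_force: [0.3, 0.5, -0.1]
grip_width: 76.8
clock: 16.82
tcp_pos: [525.4, 8.7, 112.0]
tcp_rot: [-1.571, 0.001, -0.004]
contact_force: [-0.2, 0.1, -0.4]
grip_width: 85.5
clock: 17.08
tcp_pos: [524.2, 11.5, 110.9]
tcp_rot: [-1.57, 0.001, 0.002]
contact_force: [-0.5, -0.3, -0.1]
grip_width: 85.5
[524.38741328  11.48977274 110.99461476]Traceback (most recent call last):
  File "<stdin>", line 8, in <module>
NameError: name 'stem2' is not defined. Did you mean: 'stem'?
```

View pics/j.png

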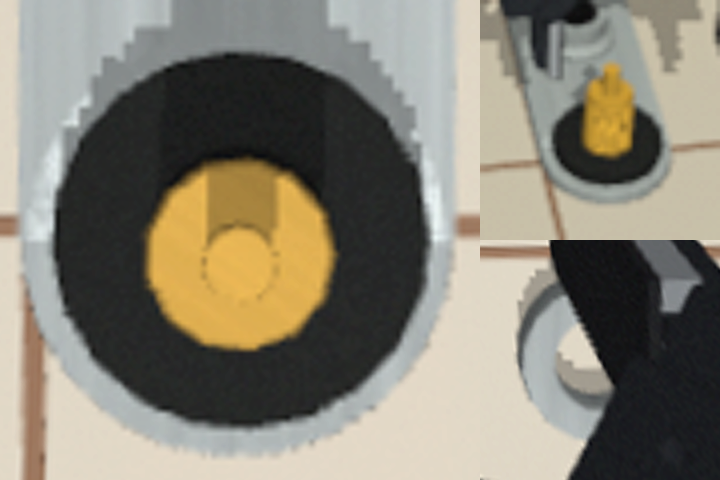

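The seal lies flat on the plate around the valve. Next is the washer.

```bash
python3 -m handwheel '[[[0.2,0,-0.2],0,1],[[0.396,0.12,-0.482],0,1],[[0.396,0.12,-0.482],0,1],[[0.396,0.12,-0.482],0,1],[[0.396,0.12,-0.482],0,1]]' 30; python3 -m handwheel '[[[0,0,0],0,1],[[0,0,0],0,1]]'; cat >> hov.py <<'E'
def ringtop(c,x,y,z,D,half=45,px=4,n=3,b=None):
    g=cv2.cvtColor(rect(c,x,y,z,half,px,1),cv2.COLOR_BGR2GRAY); g=cv2.GaussianBlur(g,(5,5),0)
    for d in ((D,b) if b else (D,)):
        R=d/2*px
        o=cv2.HoughCircles(g,cv2.HOUGH_GRADIENT_ALT if 0 else cv2.HOUGH_GRADIENT,1,8,param1=60,param2=12,minRadius=int(R*.94),maxRadius=int(R*1.06))
        if o is not None:
            for q in o[0][:n]: print(d,"c",(round(x+(q[0]+.5)/px-half,1),round(y-(q[1]+.5)/px+half,1)),"D",round(2*q[2]/px,1))
E
python3 - <<'E'
from hov import *
from bench import r; import pickle,st
c=r.camera("wrist"); s=r.state(); st.show(); pickle.dump((c,s),open("k.pkl","wb")); ringtop(c,623.5,-109,8,54,b=30.4)
c,_,s=pickle.load(open("j.pkl","rb")); stem2(c,(250,60,380,250)); print(valve(c,[524,72],(250,60,380,250)))
E
```

```text
clock: 17.8
tcp_pos: [622.7, -108.7, 80.9]
tcp_rot: [-1.57, 0.001, 0.002]
contact_force: [-0.6, 0.9, 0.2]
grip_width: 85.4
clock: 18.05
tcp_pos: [623.4, -108.7, 81.9]
tcp_rot: [-1.571, -0.001, 0.001]
contact_force: [0.2, -0.7, -0.5]
grip_width: 85.4
tcp [ 623.56 -108.94   81.93] F [-0.84  0.02 -0.4 ] T [-0.021  0.017 -0.036] w 85.3 t 18.1
54 c (np.float32(623.5), np.float32(-110.0)) D 53.9
54 c (np.float32(621.8), np.float32(-112.2)) D 56.7
54 c (np.float32(624.5), np.float32(-113.0)) D 56.7
30.4 c (np.float32(624.0), np.float32(-111.2)) D 30.0
30.4 c (np.float32(623.8), np.float32(-109.0)) D 29.4
blob [55, 53, 10, 18, 118] [310.3 121.7] z70-> [517.73  77.03  70.  ]
blob [54, 60, 37, 28, 482] [324.1 134.1] z70-> [526.    69.55  70.  ]
gold px 1318
(array([524.64,  71.43]), np.float64(0.077))
```

```bash
python3 -m handwheel '[[[0,0.16,-0.004],0,0.7],[[0,0.3,-0.004],0,0.7],[[0,0.345,-0.004],0,0.6],[[0,0.36,-0.004],0,0.6],[[0,0.36,-0.004],0,0.6]]' 30; python3 -m handwheel '[[[0,0,0],0,0.45],[[0,0,0],0,0.2],[[0,0,0],0,0.1],[[0,0,0],0,0.1]]' 30; python3 st.py
```

```text
clock: 18.73
tcp_pos: [624.6, -111.0, -7.6]
tcp_rot: [-1.571, -0.001, -0.001]
contact_force: [-0.3, -0.1, 0.4]
grip_width: 68.3
clock: 19.23
tcp_pos: [624.3, -111.2, -6.5]
tcp_rot: [-1.572, -0.001, -0.001]
contact_force: [-2.9, -0.5, 7.2]
grip_width: 52.9
tcp [ 624.28 -111.2    -6.45] F [-2.86 -0.47  7.16] T [0.007 0.419 0.024] w 52.9 t 19.23
```

```bash
python3 -m handwheel '[[[0,-0.1,0],0,0.1],[[0,-0.3,0],0,0.1],[[-0.1,-0.44,0.2],0,0.1],[[-0.25,-0.44,0.4],0,0.1],[[-0.32,-0.44,0.55],0,0.1]]' 40; python3 -m handwheel '[[[-0.06,0,0.13],0,0.1],[[-0.079,0,0.179],0,0.1],[[-0.079,0,0.179],0,0.1],[[-0.079,0.1,0.179],0,0.1],[[-0.079,0.185,0.179],0,0.1]]' 40;  python3 -m handwheel '[[[0,0,0],0,0.1],[[0,0,0],0,0.1],[[0,0,0],0,0.1]]' 40; cat > meas.py <<'E'
import sys; from hov import *; from bench import r; import pickle,st
off,H,name=float(sys.argv[1]),float(sys.argv[2]),sys.argv[3]
c=r.camera("wrist"); s=r.state(); st.show(); pickle.dump((c,s),open(name+".pkl","wb")); t=s["tcp_pos"]
win=(275,200,370,310); stem2(c,win,105)
u=proj(c,[t[0],t[1],t[2]+off],1); g=cv2.cvtColor(c["img"],cv2.COLOR_BGR2GRAY); print(u.round(0),g[int(u[1])-36:int(u[1])+40:3,322],g[int(u[1]),280:366:3])
for d in(0,):
    z=t[2]+off+H
    ringtop(c,t[0],t[1],z,float(sys.argv[4]),b=30.4)
E
python3 meas.py 10.5 4 l 54
```

```text
clock: 19.85
tcp_pos: [541.6, 28.3, 102.8]
tcp_rot: [-1.571, 0.0, 0.0]
contact_force: [0.6, -1.1, -1.3]
grip_width: 52.2
clock: 20.48
tcp_pos: [525.9, 69.8, 54.9]
tcp_rot: [-1.571, -0.001, -0.003]
contact_force: [0.7, -0.1, -1.0]
grip_width: 52.5
clock: 20.85
tcp_pos: [525.0, 70.9, 56.0]
tcp_rot: [-1.571, -0.001, -0.002]
contact_force: [-0.9, 0.3, -0.6]
grip_width: 52.2
tcp [524.83  71.08  56.04] F [-0.51  0.65 -0.71] T [ 0.021 -0.042 -0.021] w 52.2 t 20.9
blob [56, 39, 7, 5, 28] [333.5 241.4] z70-> [530.87  84.02  70.  ]
blob [36, 57, 19, 17, 230] [320.  264.8] z70-> [524.62  71.63  70.  ]
[320. 262.] [123 123 125 125  85  85  62  62  63  63  75 120 123 125 125 130 151 151
 151 152  76  64  71 119 122 124] [122 122 118  75 133 113  30  64  84  84  66 123 124 123 123 122 119  86
  85  84  41  36 115 146  63 119 120 121 122]
54.0 c (np.float64(524.6), np.float64(71.3)) D 52.3
54.0 c (np.float64(522.8), np.float64(72.3)) D 56.2
54.0 c (np.float64(526.6), np.float64(72.3)) D 55.6
30.4 c (np.float64(524.8), np.float64(74.8)) D 29.0
30.4 c (np.float64(525.3), np.float64(71.1)) D 30.0
30.4 c (np.float64(535.1), np.float64(75.1)) D 30.6
```

Stem (524.6,71.6) and washer (524.6–525.3, 71.2) agree to about 0.5 mm. Feeling it down.

```bash
python3 -m handwheel '[[[-0.001,0.012,0.0015],0,0.1],[[-0.001,0.024,0.0015],0,0.1],[[-0.001,0.032,0.0015],0,0.1],[[-0.001,0.032,0.0015],0,0.1]]' 40; python3 -m handwheel '[[[0,0.004,0],0,0.1],[[0,0.008,0],0,0.1],[[0,0.012,0],0,0.1],[[0,0.012,0],0,0.1]]' 40; python3 st.py
```

```text
clock: 21.4
tcp_pos: [523.5, 71.8, 46.9]
tcp_rot: [-1.571, 0.0, 0.001]
contact_force: [0.5, -0.0, -0.5]
grip_width: 52.5
clock: 21.9
tcp_pos: [523.7, 71.8, 44.1]
tcp_rot: [-1.571, 0.0, 0.0]
contact_force: [0.2, -0.9, -0.6]
grip_width: 52.2
tcp [523.68  71.76  44.13] F [ 0.17 -0.92 -0.64] T [-0.004 -0.02   0.036] w 52.2 t 21.9
```

```bash
python3 -m handwheel '[[[0,0.004,0],0,0.1],[[0,0.008,0],0,0.1],[[0,0.012,0],0,0.1],[[0,0.012,0],0,0.1]]' 40; python3 st.py
```

```text
clock: 22.4
tcp_pos: [523.7, 71.8, 41.1]
tcp_rot: [-1.571, 0.0, 0.0]
contact_force: [0.2, -0.6, -0.7]
grip_width: 52.3
tcp [523.68  71.77  41.1 ] F [ 0.17 -0.64 -0.73] T [0.002 0.025 0.007] w 52.3 t 22.4
```

```bash
python3 -m handwheel '[[[0,0.01,0],0,0.1],[[0,0.02,0],0,0.1],[[0,0.03,0],0,0.1],[[0,0.04,0],0,0.1],[[0,0.04,0],0,0.1]]' 40; python3 -m handwheel '[[[0,0.01,0],0,0.1],[[0,0.02,0],0,0.1],[[0,0.03,0],0,0.1],[[0,0.04,0],0,0.1],[[0,0.04,0],0,0.1]]' 40
```

```text
clock: 23.02
tcp_pos: [523.7, 71.7, 30.9]
tcp_rot: [-1.571, 0.0, 0.0]
contact_force: [0.3, -0.6, -0.6]
grip_width: 52.2
clock: 23.65
tcp_pos: [523.7, 71.8, 21.0]
tcp_rot: [-1.571, 0.0, 0.0]
contact_force: [0.4, -0.1, -0.6]
grip_width: 52.2
```

```bash
python3 -m handwheel '[[[0,0.01,0],0,0.1],[[0,0.02,0],0,0.1],[[0,0.028,0],0,0.1],[[0,0.028,0],0,0.1]]' 40; python3 -m handwheel '[[[0,0.004,0],0,0.1],[[0,0.008,0],0,0.1],[[0,0.008,0],0,0.1]]' 40
```

```text
clock: 24.15
tcp_pos: [523.7, 71.8, 14.0]
tcp_rot: [-1.571, 0.0, 0.0]
contact_force: [-0.5, -0.1, -0.7]
grip_width: 52.3
clock: 24.52
tcp_pos: [523.7, 71.8, 12.2]
tcp_rot: [-1.571, 0.0, 0.0]
contact_force: [0.4, 0.4, -1.5]
grip_width: 52.3
```

```bash
python3 -m handwheel '[[[0,0.003,0],0,0.1],[[0,0.006,0],0,0.1],[[0,0.006,0],0,0.1]]' 40; python3 -m handwheel '[[[0,0.003,0],0,0.1],[[0,0.006,0],0,0.1],[[0,0.006,0],0,0.1]]' 40
```

```text
clock: 24.9
tcp_pos: [523.8, 71.8, 11.6]
tcp_rot: [-1.571, -0.0, -0.0]
contact_force: [-1.2, -0.5, 6.3]
grip_width: 51.9
clock: 25.28
tcp_pos: [523.9, 71.8, 11.6]
tcp_rot: [-1.571, -0.001, -0.001]
contact_force: [-2.4, -0.2, 18.4]
grip_width: 52.3
```

The washer is home on the seal: contact came at 11.6 against an expected 11.5. Releasing and going to the brass collar.

```bash
python3 -m handwheel '[[[0,-0.008,0],0,0.1],[[0,-0.008,0],0,0.1],[[0,-0.008,0],0,0.65],[[0,-0.008,0],0,0.65],[[0,-0.008,0],0,0.65]]' 30; python3 -m handwheel '[[[0,-0.1,0],0,1],[[0,-0.3,0],0,1],[[-0.1,-0.36,-0.2],0,1],[[-0.25,-0.36,-0.4],0,1],[[-0.347,-0.28,-0.515],0,1]]' 30; python3 -m handwheel '[[[0,0,0],0,1],[[0,0,0],0,1],[[0,0,0],0,1]]'; python3 - <<'E'
from hov import *
from bench import r; import pickle,st
c=r.camera("wrist"); s=r.state(); st.show(); pickle.dump((c,s),open("m.pkl","wb")); t=s["tcp_pos"]; ringtop(c,437,-57,14,44,b=30.4)
m=gold(c,(240,150,400,320)); ys,xs=np.nonzero(m); print("gold px",len(xs),xs.min(),xs.max(),ys.min(),ys.max(),ray(c,(xs.mean(),ys.mean()),10,1).round(1))
E
```

```text
clock: 25.9
tcp_pos: [523.6, 71.8, 10.9]
tcp_rot: [-1.571, 0.0, 0.0]
contact_force: [-0.5, 0.4, -0.1]
grip_width: 70.5
clock: 26.52
tcp_pos: [436.8, -58.8, 82.3]
tcp_rot: [-1.572, -0.002, -0.003]
contact_force: [-0.2, -0.5, -0.5]
grip_width: 85.2
clock: 26.9
tcp_pos: [438.3, -56.5, 81.5]
tcp_rot: [-1.571, -0.002, -0.0]
contact_force: [0.5, 0.5, 0.3]
grip_width: 85.6
tcp [438.15 -56.38  81.49] F [ 0.48 -0.89 -0.06] T [-0.022 -0.019  0.046] w 85.3 t 26.95
44 c (np.float32(435.8), np.float32(-57.0)) D 42.3
44 c (np.float32(435.8), np.float32(-53.2)) D 41.2
44 c (np.float32(434.5), np.float32(-55.2)) D 46.2
30.4 c (np.float32(435.8), np.float32(-57.0)) D 30.0
30.4 c (np.float32(435.8), np.float32(-51.2)) D 31.7
gold px 1544 289 346 181 238 [435.5 -56.5  10. ]
```

The gold-coloured ring is confirmed at (435.8,-57). I'll pre-narrow the jaws so the finger backs clear the green ring, then descend.

```bash
python3 -m handwheel '[[[-0.0094,0,-0.0025],0,0.35],[[-0.0094,0.05,-0.0025],0,0.35],[[-0.0094,0.2,-0.0025],0,0.35],[[-0.0094,0.32,-0.0025],0,0.35],[[-0.0094,0.35,-0.0025],0,0.35]]' 30; python3 -m handwheel '[[[0,0,0],0,0.35],[[0,0,0],0,0.15],[[0,0,0],0,0],[[0,0,0],0,-0.1],[[0,0,0],0,-0.1]]' 30; python3 st.py
```

```text
clock: 27.58
tcp_pos: [433.6, -57.1, -7.9]
tcp_rot: [-1.569, 0.003, 0.003]
contact_force: [-6.3, 3.7, 63.8]
grip_width: 57.6
clock: 28.2
tcp_pos: [434.8, -57.7, -4.9]
tcp_rot: [-1.571, -0.001, -0.001]
contact_force: [-1.0, -0.5, 10.6]
grip_width: 43.2
tcp [434.8  -57.67  -4.94] F [-1.02 -0.47 10.57] T [-0.026  0.334  0.066] w 43.2 t 28.2
```

The tips bumped the counter harder than intended (64 N at the wrist, under the limits), but the collar is gripped at 43 mm. Carrying it over.

```bash
python3 -m handwheel '[[[0,-0.1,0],0,-0.1],[[0,-0.3,0],0,-0.1],[[0.1,-0.42,0.1],0,-0.1],[[0.2,-0.42,0.25],0,-0.1],[[0.3,-0.42,0.42],0,-0.1]]' 40; python3 -m handwheel '[[[0.059,0,0.096],0,-0.1],[[0.059,0,0.096],0,-0.1],[[0.059,0,0.096],0,-0.1],[[0.059,0.1,0.096],0,-0.1],[[0.059,0.174,0.096],0,-0.1]]' 40;  python3 -m handwheel '[[[0,0,0],0,-0.1],[[0,0,0],0,-0.1],[[0,0,0],0,-0.1],[[0,0,0],0,-0.1]]' 40; python3 meas.py 11.9 7 n 44
```

```text
clock: 28.82
tcp_pos: [510.9, 48.1, 99.9]
tcp_rot: [-1.571, -0.001, -0.003]
contact_force: [-0.3, -0.1, -2.0]
grip_width: 42.5
clock: 29.45
tcp_pos: [523.4, 70.2, 54.7]
tcp_rot: [-1.571, 0.002, -0.0]
contact_force: [-0.2, -0.2, -1.2]
grip_width: 42.6
clock: 29.95
tcp_pos: [524.8, 71.3, 55.9]
tcp_rot: [-1.571, -0.001, -0.001]
contact_force: [1.1, -0.1, -1.6]
grip_width: 42.2
tcp [524.75  71.36  55.77] F [ 0.86  0.28 -1.9 ] T [-0.    -0.004  0.004] w 42.7 t 30.0
blob [2, 29, 89, 77, 2319] [320.5 265.1] z70-> [524.67  71.9   70.  ]
blob [36, 58, 20, 16, 232] [320.6 265.7] z70-> [524.7   71.57  70.  ]
[321. 264.] [ 73 112 116 120 115  85  61  61  61  62  89 119 122 124 124 129 150 150
 149  63  57  59  60  74 113 120] [113 117 116  57 121 114  81 100  83  84  71 120 122 122 122 121 119  72
  85  83  60  74 124 134  60 118 118 116 110]
44.0 c (np.float64(524.7), np.float64(95.4)) D 42.9
44.0 c (np.float64(525.0), np.float64(72.1)) D 41.8
44.0 c (np.float64(522.5), np.float64(91.9)) D 41.2
30.4 c (np.float64(524.5), np.float64(72.4)) D 30.4
30.4 c (np.float64(524.7), np.float64(80.9)) D 31.7
30.4 c (np.float64(523.7), np.float64(78.9)) D 29.4
```

```bash
python3 -m handwheel '[[[0,0.01,-0.002],0,-0.1],[[0,0.02,-0.002],0,-0.1],[[0,0.026,-0.002],0,-0.1],[[0,0.026,-0.002],0,-0.1]]' 40; python3 -m handwheel '[[[0,0.003,0],0,-0.1],[[0,0.006,0],0,-0.1],[[0,0.009,0],0,-0.1],[[0,0.009,0],0,-0.1]]' 40; python3 st.py
```

```text
clock: 30.5
tcp_pos: [524.2, 70.9, 48.4]
tcp_rot: [-1.571, 0.0, 0.001]
contact_force: [-0.1, 0.5, -1.4]
grip_width: 42.3
clock: 31.0
tcp_pos: [524.4, 70.9, 46.4]
tcp_rot: [-1.571, 0.0, 0.0]
contact_force: [-0.8, -0.8, -0.4]
grip_width: 42.7
tcp [524.4   70.87  46.41] F [-0.83 -0.77 -0.45] T [-0.013  0.017 -0.043] w 42.7 t 31.0
```

```bash
python3 -m handwheel '[[[0,0.003,0],0,-0.1],[[0,0.006,0],0,-0.1],[[0,0.008,0],0,-0.1],[[0,0.008,0],0,-0.1]]' 40; python3 st.py
```

```text
clock: 31.5
tcp_pos: [524.4, 70.9, 44.4]
tcp_rot: [-1.571, 0.0, 0.0]
contact_force: [-0.4, -0.3, -0.1]
grip_width: 42.8
tcp [524.38  70.9   44.41] F [-0.42 -0.29 -0.13] T [ 0.007 -0.031 -0.   ] w 42.8 t 31.5
```

```bash
python3 -m handwheel '[[[0,0.003,0],0,-0.1],[[0,0.006,0],0,-0.1],[[0,0.012,0],0,-0.1],[[0,0.012,0],0,-0.1]]' 40; python3 st.py
```

```text
clock: 32.0
tcp_pos: [524.3, 70.9, 41.3]
tcp_rot: [-1.571, 0.0, 0.0]
contact_force: [0.6, 0.3, -0.8]
grip_width: 42.7
tcp [524.3   70.89  41.3 ] F [ 0.55  0.28 -0.81] T [ 0.044  0.055 -0.01 ] w 42.7 t 32.0
```

```bash
python3 -m handwheel '[[[0,0.01,0],0,-0.1],[[0,0.02,0],0,-0.1],[[0,0.03,0],0,-0.1],[[0,0.04,0],0,-0.1],[[0,0.04,0],0,-0.1]]' 40; python3 -m handwheel '[[[0,0.01,0],0,-0.1],[[0,0.02,0],0,-0.1],[[0,0.028,0],0,-0.1],[[0,0.028,0],0,-0.1]]' 40
```

```text
clock: 32.62
tcp_pos: [524.3, 70.9, 31.2]
tcp_rot: [-1.571, 0.0, 0.0]
contact_force: [-0.3, -0.5, -0.8]
grip_width: 42.8
clock: 33.12
tcp_pos: [524.3, 70.9, 24.3]
tcp_rot: [-1.571, 0.0, 0.0]
contact_force: [0.7, -0.5, 0.1]
grip_width: 42.5
```

```bash
python3 -m handwheel '[[[0,0.003,0],0,-0.1],[[0,0.006,0],0,-0.1],[[0,0.009,0],0,-0.1],[[0,0.009,0],0,-0.1]]' 40; python3 -m handwheel '[[[0,0.003,0],0,-0.1],[[0,0.006,0],0,-0.1],[[0,0.006,0],0,-0.1]]' 40
```

```text
clock: 33.62
tcp_pos: [524.4, 70.9, 22.2]
tcp_rot: [-1.571, 0.0, 0.0]
contact_force: [0.1, -0.6, -1.9]
grip_width: 42.8
clock: 34.0
tcp_pos: [524.5, 70.9, 21.2]
tcp_rot: [-1.571, -0.0, -0.0]
contact_force: [-0.7, 0.3, 4.2]
grip_width: 42.4
```

```bash
python3 -m handwheel '[[[0,0.003,0],0,-0.1],[[0,0.006,0],0,-0.1],[[0,0.006,0],0,-0.1]]' 40; python3 -m handwheel '[[[0,-0.006,0],0,-0.1],[[0,-0.006,0],0,-0.1],[[0,-0.006,0],0,0.4],[[0,-0.006,0],0,0.4],[[0,-0.006,0],0,0.4]]' 30
```

```text
clock: 34.38
tcp_pos: [524.5, 70.9, 21.1]
tcp_rot: [-1.571, -0.001, -0.001]
contact_force: [-4.1, 0.0, 15.8]
grip_width: 42.7
clock: 35.0
tcp_pos: [524.3, 70.9, 20.4]
tcp_rot: [-1.571, 0.0, 0.0]
contact_force: [-0.1, -0.3, 0.3]
grip_width: 59.6
```

Home at 21.1, as expected. Retracting and taking the last check picture.

```bash
python3 -m handwheel '[[[0,-0.1,0],0,0.4],[[0,-0.3,0],0,0.4],[[0,-0.45,-0.1],0,1],[[0,-0.5,-0.3],0,1],[[0,-0.5,-0.3],0,1]]' 30; python3 -m handwheel '[[[0,0,0],0,1],[[0,0,0],0,1],[[0,0,0],0,1]]'; python3 - <<'E'
from hov import *
from bench import r; import pickle
c=r.camera("wrist"); s=r.camera("side"); q=r.camera("scene"); pickle.dump((c,s,q),open("z.pkl","wb"))
a=rect(c,524.7,72,40,40,5,1); u=proj(s,[524,72,30],0).astype(int)
x=np.hstack([a,cv2.resize(s["img"][u[1]-30:u[1]+30,u[0]-30:u[0]+30],(400,400))])
b=np.hstack([cv2.resize(q["img"][130:320,150:470],(336,200)),cv2.resize(pickle.load(open("c0.pkl","rb"))["scene"]["img"][130:320,150:470],(336,200))]); b=np.hstack([b,np.zeros((200,128,3),np.uint8)])
cv2.imwrite("pics/z.png",cv2.convertScaleAbs(np.vstack([x,b]),alpha=1.5,beta=10))
for z,D in((18,64),(26,54),(40,44)): print(z); ringtop(c,524.7,72,z,D,n=2)
stem2(c,(250,40,400,250))
E
```

```text
clock: 35.62
tcp_pos: [525.9, -7.0, 147.1]
tcp_rot: [-1.572, 0.0, -0.006]
contact_force: [-0.1, -0.0, 0.6]
grip_width: 85.3
clock: 36.0
tcp_pos: [523.9, -3.1, 145.1]
tcp_rot: [-1.57, 0.0, 0.002]
contact_force: [-0.2, -0.1, 0.8]
grip_width: 85.6
18
64 c (np.float32(525.0), np.float32(72.2)) D 62.0
64 c (np.float32(527.4), np.float32(68.2)) D 64.4
26
54 c (np.float32(523.7), np.float32(72.0)) D 53.0
54 c (np.float32(525.2), np.float32(69.5)) D 56.7
40
44 c (np.float32(524.4), np.float32(69.0)) D 45.1
44 c (np.float32(519.7), np.float32(66.8)) D 44.0
```

View pics/z.png

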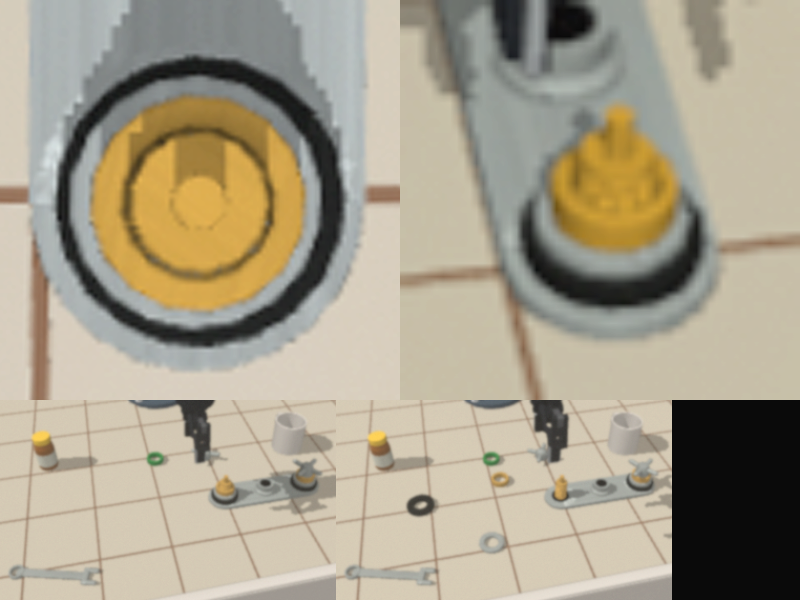

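The stack is flat and concentric: seal, washer, collar. The other objects sit in the same places as in the first picture. The gripper is clear, so I'm handing in.

```bash
python3 -c "
from bench import r
print(r.sign_off())"
```

```text
the job is handed in; nothing more can be done
None
```

The three rings are stacked on the bare valve in the order asked: seal flat on the plate, then the washer, then the brass collar. I handed the job in at about 36 s.

**Last checks:**
- **Seating:** each ring met firm contact within about 0.2 mm of its expected height. I pressed each down with 16–21 N at the wrist before letting go.
- **Final pictures:** the stack looks flat and concentric, and the valve stem stands up through it. The mug, spice jar, wrench, loose handle and green ring look where they were at the start, as far as the coarse overview picture shows.

**What went wrong or disagreed:**
- **Seal grasp:** my first tries closed above the seal. The fingertips stood about 12 mm higher relative to the reported tool point than I had taken from the description, so I felt my way down to it.
- **Seal on the shoulder:** on the first lowering it touched the valve's shoulder at about 4 N, right where the clip starts to give. I backed off, shifted it and it went on freely.
- **Seal tilt:** it was carried a few degrees tilted and flattened out on the plate.
- **Counter contact:** while going down for the collar, the wrist reading reached 64 N. I think the fingertips touched the counter. That is under the 120 N wrist limit; the 40 N limit is for the arm and gripper body, and I cannot confirm from the readings that only the fingertips touched.
- **Final circle fits:** the ring centres came out up to about 3 mm apart, with the collar worst in y. In the picture they look concentric, so I put this down to the fits. A final numeric check of the stem's position found nothing to measure.

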